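# Release the lid stay of a tile drawer and shut it

## Robot

A 6-joint arm with a two-finger parallel gripper is mounted at the origin on the work surface. World frame = base frame: x ahead of the robot, y to its left, z up, the work surface at z = 0. Lengths are in m, angles in rad, forces in N, time in s.
With the tool pointing down it reaches from about 0.225 to 0.875 m from the base axis. Payload 3.4 kg.
Tool frame: the origin (TCP) lies midway between the tips of the shut fingers; the grasp point (between the pads) lies 19 mm behind it (pinch_z is the distance from the TCP to the grasp point, in m); z points along the fingers, y is the line along which they close (so a half turn about z gives the same grasp; the last joint's range is limited). The gripper opens to 85 mm and grips with 20 to 120 N. Pads are 22 mm wide; open, the fingers measure 114 mm over their backs; the gripper's body (76 mm by 85 mm) begins 54 mm behind the grasp point. The pads swing forward as they close: fully open they stand 13 mm farther back than shut.
Start: joints at [1.017, 0.276, 1.505, -0, 1.361, -0.121], TCP at [0.241, 0.522, 0.231] pointing down, gripper open.
Joint ranges: [-2.89, 2.89], [-0.75, 2.08], [0.22, 2.7], [-1.18, 4.32], [0.11, 2.71], [-2.7, 2.7]. Speed limits (rad/s): [2.57, 2.57, 3.14, 3.14, 3.14, 3.14].

## Interface

Orientations are given as a unit quaternion [w, x, y, z].
In Python, from rig import get_state, get_image, sign_off, pinch_z gives the robot as it stands.
- The arm moves only by the tool send_rows, never from a script. Its argument "steps" is one flat list of numbers, 5 for each row, row after row: the gripper's target within -1 to 1 (fully open at 1, half-way at 0, shut at -1), then the shift along the tool's x, y, z in cm, then the turn about the tool's z in degrees. In form: [gripper, x, y, z, roll, gripper, x, y, z, roll, ...]. A call has 1 to 12 rows; each row shifts and turns the commanded pose from where the row before left it, along the tool's axes as they then stand; what a row does not reach is not made up. A row lasts 1/10 s, in which the tool goes at most 50 mm and 8.59 degrees, less where a joint would pass 70% of its speed; a pose out of reach is approached as far as the arm can. A call is refused whole if a number of a shift passes 5 or a number of a turn 8.59, either way. A call with a gripper value outside its range is refused whole. The fingers move at their own pace and stop on an object; "newtons" is the grip in N (left out, the last holds). Time passes only in rows, so rows that do not move let the fingers close. It gives the time, the measured TCP pose, the force, the opening and the grip force at its end, in the units of the state.
- get_state(): the state, without advancing time (a new reading comes with each control period).
- get_image(name): name is "side" or "top" or "wrist"; returns a dict with "color" (420x560x3 uint8, red, green, blue), "mtx" (3x3 intrinsics, pixels), "T" (4x4, takes a point from camera to world coordinates); the wrist camera has in their place "mount" (4x4, takes a point from camera to tool coordinates, whose origin is the TCP and whose axes are the flange's). Camera axes: x right, y down, z forward; pixel columns grow to the right and rows downward; lengths in m; the calibration is good to about 2 mm. A picture is of the moment at which its call begins: read the wrist's pose just before it. There is no depth.
- sign_off(): hands the job in; it is judged then, once.
The state is a dict: "clock": time; "qpos": joint angles; "qd": joint speeds; "effort": joint torques, N m; "position": TCP position; "ee_rot": TCP orientation; "contact_force": force on the tool from outside, world axes, zero at the start; "moment": the same for the moment, N m; "width": finger opening in m; "gripper_force": force on a finger pad.
Only numpy, scipy, OpenCV 4.12 (cv2) and the standard library are available. Lean on these libraries where they do the work, as an engineer would, in place of code of your own. Each camera call takes 0.05 s, during which the arm holds its last target. There are 200 camera calls.

## Task

The lid of the plywood tile drawer is propped open and locked by the steel stay at its end. Lift the stay by its black grip until it is well clear of the pin on the lid, leave it up, then lower the lid fully shut without slamming it. Do not disturb the tile stack and the rubbing block beside the drawer.

Things in the scene. Friction and masses are not known exactly. Their poses are not given: they have to be found in the camera images.
- drawer: Open-topped plywood tile drawer standing fixed on the bench, 220 (x) x 220 (y) x 80 mm high, stone tiles inside below the rim. Origin: centre of its underside; z up. The lid hinge runs along the top of its +y wall; the stay is outside its +x end; a 100 mm wide wooden pull sticks 12 mm out of its -y face.
- lid_hinge (a point): Middle of the lid's hinge axis, fixed to the drawer at (0, 110, 80) mm in the drawer's frame; the axis is parallel to the drawer's x.
- lid (a joint): Lid angle in rad: 0 = shut flat on the rim, about 1.22 at the start (70 degrees up, leaning over the drawer), stop at 1.24. Stiff hinge (0.65 N m of friction): once unlocked it stays where it is left and has to be pushed down from its outer face, with 1 to 6 N at 150 mm from the hinge. With the stay locked it gives only some 0.05 rad.
- lid_edge (a point): Middle of the free edge of the lid, half way through its thickness, 220 mm from the hinge; moves with the lid. The lid is a plain 220 x 220 x 12 mm plywood board without a handle; its underside plane passes through the hinge axis. A steel pin 12 mm thick sticks 18 mm out of its +x end, 60 mm from the hinge: the stay locks against it.
- stay (a joint): Stay angle in rad: 0 = locked behind the lid's pin (also its lower stop), grows as the grip is lifted, stop at 0.8. Its tooth is clear of the pin from about 0.12 on. The pivot is stiff (0.4 N m of friction), so the stay stays where it is left; lifting at the grip takes about 2.5 N.
- stay_grip (a point): Centre of the stay's black plastic grip, an upright paddle 14 mm thick (drawer x), 50 mm long (y), 44 mm high (z), at the bar's free end on the hinge side; when locked at (135, 159, 183) mm in the drawer's frame. Its axes are the drawer's axes when locked; moves with the stay.
- stay_pivot (a point): Point on the stay's pivot axis in the plane of its bar, fixed to the drawer at (135, -85, 68) mm in its frame; the axis is parallel to the drawer's x. The grip's centre is 270 mm from it. The stay is a flat steel bar 290 mm long, 6 mm thick, 16 mm deep, 22 to 28 mm outboard of the drawer's +x end, rising at 21 degrees from the pivot towards +y when locked.
- tile_stack: Loose stack of four stone tiles, 100 x 50 x 32 mm high, on the bench behind the hinge side of the drawer; origin at the centre of its underside. To be left alone.
- rub_block: Loose wooden rubbing block, 110 x 50 x 42 mm high, on the bench on the -y side of the drawer; origin at the centre of its underside. To be left alone.

How it is judged:
By the outcome, as a careful person would: the job done as asked, in the order asked, and still so for the second after the job is handed in, with the robot touching nothing.
It also fails if it takes over 51 s, if anything falls off the work surface, if the arm or the gripper's body presses on something with over 40 N, if the wrist force passes 120 N, or if a joint passes its speed limit or range.

## Working session

There is one attempt and no reset: what is moved stays moved. The work goes in short steps, Python scripts to look and compute and a tool call to move; the robot and the scene stay as the last step left them, time stands still between calls to the robot, and variables do not carry over. Pictures are saved under pics/ and viewed, at most 10 in all, crops included, and the job is handed in when it is done.

Besides the shell and the picture viewer there is one more tool, called after ">>>" by a JSON object that holds its "op" and its "data". send_rows: Moves the arm, as the interface text tells. Its arguments: {"type":"object","properties":{"steps":{"type":"array"},"newtons":{"type":"number"}},"required":["steps"]}

```bash
mkdir -p pics; ls; python3 - <<'E'
from rig import *
import cv2
print(get_state(), pinch_z)
for n in("side","top"):
    i=get_image(n); cv2.imwrite(f"pics/{n}0.png",i["color"][:,:,::-1]); print(n,i["mtx"].tolist(),i["T"].round(4).tolist())
E
```

```text
pics
{'clock': 0.0, 'qpos': array([ 1.01701257e+00,  2.76607368e-01,  1.50608940e+00, -3.32343757e-06,
        1.36070502e+00, -1.20993476e-01]), 'qd': array([ 1.55592770e-03,  8.33946837e-04, -4.79877988e-04, -4.26745878e-04,
       -8.47453542e-05, -4.00718911e-04]), 'effort': array([ 8.63032401e-04, -4.16776657e+01, -2.45801854e+01, -1.56099209e-04,
        1.11146359e-02, -1.64883693e-05]), 'position': array([0.24089195, 0.5215486 , 0.23045008]), 'ee_rot': array([-2.97901292e-04,  2.14709813e-01,  9.76677469e-01, -8.54110630e-04]), 'contact_force': array([ 0.16676281, -0.4938528 ,  0.9024271 ]), 'moment': array([ 0.00849309,  0.03311347, -0.01622924]), 'gripper_force': 0.0, 'width': 0.08536400728570437} 0.0187
side [[457.7479108469686, 0.0, 269.30362551558085], [0.0, 457.7479108469686, 194.86857734496226], [0.0, 0.0, 1.0]] [[-0.6892, 0.6952, -0.2042, 0.7198], [0.7245, 0.6579, -0.2054, 0.1622], [-0.0085, -0.2895, -0.9571, 1.0136], [0.0, 0.0, 0.0, 1.0]]
top [[387.0234630880184, 0.0, 278.46658845476026], [0.0, 387.0234630880184, 217.54896706648313], [0.0, 0.0, 1.0]] [[0.0243, -0.9918, 0.1255, 0.4052], [-0.9996, -0.0255, -0.0076, -0.0134], [0.0107, -0.1253, -0.9921, 0.9747], [0.0, 0.0, 0.0, 1.0]]
```

View pics/side0.png

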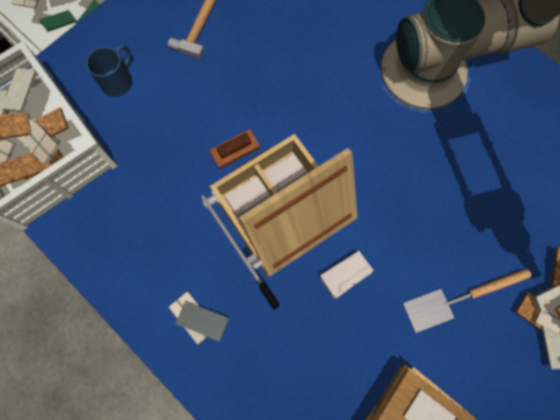

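View pics/top0.png

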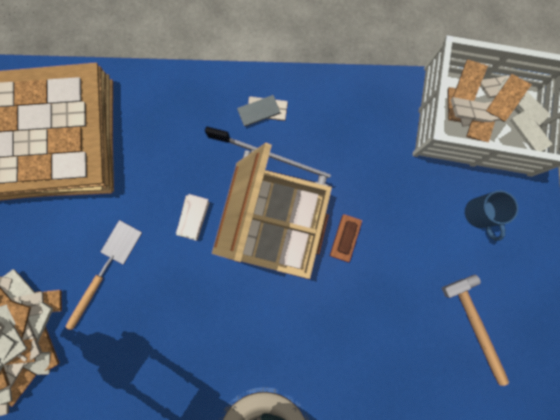

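The side view shows the black grip at about (268,295), the pivot at (208,200) and the near rim corners at (213,190) and (297,137). In the top view the grip is at (217,133), the pivot at (326,177), and the -y rim corners at (330,184) and (305,276). The tile stack is at top (193,217) and the rub block at (347,238).

```bash
cat > h.py <<'E'
import numpy as np, cv2
from rig import *
def ray(i,p):
    d=i["T"][:3,:3]@np.linalg.inv(i["mtx"])@[p[0],p[1],1]; return i["T"][:3,3],d/np.linalg.norm(d)
def plane(i,p,z):
    o,d=ray(i,p); return o+d*(z-o[2])/d[2]
def tri(i,p,j,q):
    A=np.zeros((3,3));b=np.zeros(3);r=[ray(i,p),ray(j,q)]
    for o,d in r: P=np.eye(3)-np.outer(d,d);A+=P;b+=P@o
    x=np.linalg.solve(A,b); return x,[np.linalg.norm(np.cross(x-o,d)).round(4) for o,d in r]
def blob(img,c,r,f):
    m=np.zeros(img.shape[:2],bool); x,y=c; m[y-r:y+r,x-r:x+r]=True
    m&=f(img.astype(int)); v,u=np.nonzero(m); return (u.mean(),v.mean()),m.sum()
def proj(i,X):
    T=np.linalg.inv(i["T"]);c=i["mtx"]@(T[:3,:3]@X+T[:3,3]);return c[:2]/c[2]
E
python3 - <<'E'
from h import *
s=get_image("side");t=get_image("top")
bl=lambda a:a.max(2)<45
ps,n=blob(s["color"],(268,295),18,bl);pt,m=blob(t["color"],(217,133),16,bl)
print(ps,n,pt,m,"grip",tri(s,ps,t,pt))
print("pivot",tri(s,(208,200),t,(326,177)))
A=plane(t,(330,184),.08);B=plane(t,(305,276),.08);print("rim",A,B,np.linalg.norm(A-B))
A2=plane(s,(213,190),.08);B2=plane(s,(297,138),.08);print("rim side",A2,B2,np.linalg.norm(A2-B2))
print("tiles",plane(t,(193,217),.032),"rub",plane(t,(347,238),.042))
for nm,i,b in(("s",s,(180,110,390,330)),("t",t,(170,100,380,300))):
    c=i["color"][b[1]:b[3],b[0]:b[2],::-1];cv2.imwrite(f"pics/{nm}crop.png",cv2.resize(c,None,fx=2.6,fy=2.6,interpolation=cv2.INTER_CUBIC))
E
```

```text
(np.float64(268.5), np.float64(294.8563829787234)) 188 (np.float64(217.1734693877551), np.float64(134.3826530612245)) 196 grip (array([0.67782667, 0.11237735, 0.18906147]), [np.float64(0.0013), np.float64(0.0013)])
pivot (array([ 0.61854118, -0.12934892,  0.07255192]), [np.float64(0.0021), np.float64(0.0021)])
rim [ 0.60121806 -0.13990344  0.08      ] [ 0.38511222 -0.08426308  0.08      ] 0.22315372667556196
rim side [ 0.59552948 -0.13325078  0.08      ] [ 0.383195   -0.08431894  0.08      ] 0.21789964771899392
tiles [0.52038262 0.1887099  0.032     ] rub [ 0.47756934 -0.18743858  0.042     ]
```

View pics/tcrop.png

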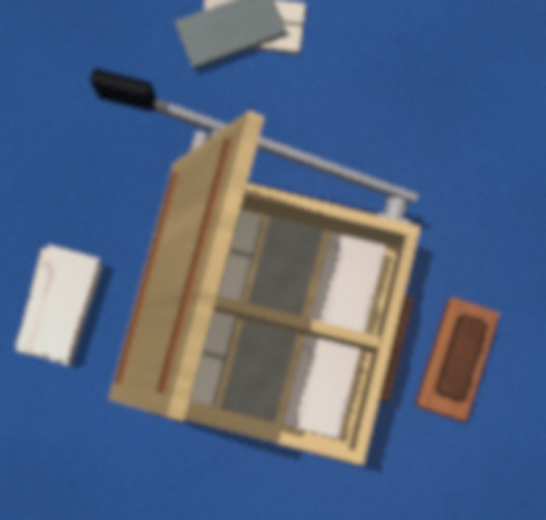

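The crop shows the lid leaning over the drawer, the grip off its hinge-side corner, and free space round the grip. From these, drawer yaw is about -13.7° and its centre about (0.510,-0.010). I roll the tool so that its y is the drawer's x and its x the drawer's y, raising it on the way.

>>> {"op": "send_rows", "data": {"steps": [1, 0, 0, -0.8, 7.9, 1, 0, 0, -0.8, 7.9, 1, 0, 0, -0.8, 7.9, 1, 0, 0, -0.8, 7.9, 1, 0, 0, -0.8, 7.9, 1, 0, 0, -0.8, 7.9, 1, 0, 0, -0.8, 7.9, 1, 0, 0, -0.8, 7.9, 1, 0, 0, -0.8, 7.9, 1, 0, 0, -0.8, 7.9]}}

```text
clock: 1.2
position: [0.2411, 0.5219, 0.3114]
ee_rot: [0.0, 0.789, 0.615, -0.0]
contact_force: [0.4, -0.0, -0.3]
width: 0.0855
gripper_force: 0.0
```

>>> {"op": "send_rows", "data": {"steps": [1, -1.5, 2.7, 0, 0, 1, -1.5, 2.7, 0, 0, 1, -1.5, 2.7, 0, 0, 1, -1.5, 2.7, 0, 0, 1, -1.5, 2.7, 0, 0, 1, -1.5, 2.7, 0, 0, 1, -1.5, 2.7, 0, 0, 1, -1.5, 2.7, 0, 0, 1, -1.5, 2.7, 0, 0, 1, -1.5, 2.7, 0, 0, 1, -1.5, 2.7, 0, 0, 1, -1.5, 2.7, 0, 0]}}

```text
clock: 2.4
position: [0.5136, 0.2689, 0.3111]
ee_rot: [-0.0, 0.787, 0.617, -0.0]
contact_force: [-0.1, -0.1, 0.6]
width: 0.0852
gripper_force: 0.0
```

>>> {"op": "send_rows", "data": {"steps": [1, -1.5, 2.7, 0, 0, 1, -1.5, 2.7, 0, 0, 1, -1.5, 2.7, 0, 0, 1, -1.5, 2.7, 0, 0, 1, -1.5, 2.7, 0, 0, 1, -1.5, 2.7, 0, 0, 1, 0, 0, 0, 0, 1, 0, 0, 0, 0]}}

```text
clock: 3.2
position: [0.6488, 0.1435, 0.3104]
ee_rot: [-0.001, 0.787, 0.617, -0.001]
contact_force: [0.3, 0.2, 0.6]
width: 0.0852
gripper_force: 0.0
```

```bash
python3 - <<'E'
from h import *
s=get_state(); w=get_image("wrist"); print(s["clock"],s["position"],s["ee_rot"],w["mtx"].tolist(),w["mount"].tolist())
cv2.imwrite("pics/w1.png",w["color"][:,:,::-1])
E
```

```text
3.2 [0.6487788  0.14347114 0.3104412 ] [-7.40581711e-04  7.87300548e-01  6.16568693e-01 -5.88037806e-04] [[335.08852245031534, 0.0, 275.9839373210287], [0.0, 335.08852245031534, 211.1117449354547], [0.0, 0.0, 1.0]] [[0.0001547951360991996, -0.9521667888467134, -0.30557876604208356, 0.0775791029687804], [0.9999999720729663, 0.00020196251141620664, -0.00012274041378024665, 0.0009036631919043803], [0.00017858480067611406, -0.30557873850855627, 0.9521667935183344, -0.14276997992304385], [0.0, 0.0, 0.0, 1.0]]
```

View pics/w1.png

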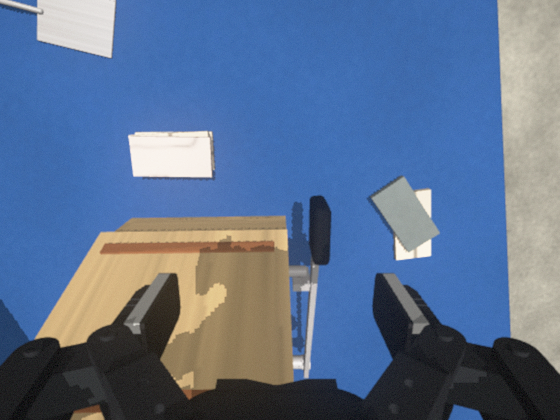

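The wrist view shows the grip upright at about (320,230), nearly parallel to the fingers' plane and well between them in y once centred. I work out the correction from it.

```bash
cat >> h.py <<'E'
from scipy.spatial.transform import Rotation as Ro
def wrist():
    s=get_state(); w=get_image("wrist"); q=s["ee_rot"]; E=np.eye(4)
    E[:3,:3]=Ro.from_quat([q[1],q[2],q[3],q[0]]).as_matrix();E[:3,3]=s["position"]; w["T"]=E@w["mount"]; return s,w,E
E
python3 - <<'E'
from h import *
s,w,E=wrist()
m=np.zeros((420,560),np.uint8);m[185:275,304:336]=255*(w["color"].astype(int)[185:275,304:336].max(2)<60)
r=cv2.minAreaRect(max(cv2.findContours(m,0,1)[0],key=cv2.contourArea));print(r)
# top edge of paddle z=.205
for p,z in ((r[0],.19),((324,198),.205),((325,263),.205),((312,198),.205)):
    P=plane(w,p,z);print(P,(E[:3,:3].T@(P-E[:3,3])*100).round(2))
E
```

```text
((319.9822692871094, 230.53273010253906), (19.922271728515625, 67.09608459472656), 1.9091522693634033)
[0.67915535 0.11166848 0.19      ] [-2.42  3.79 12.08]
[0.68686211 0.1433168  0.205     ] [ 0.84  3.78 10.58]
[0.67682412 0.08887398 0.205     ] [-4.69  4.11 10.58]
[0.67789557 0.14551451 0.205     ] [ 0.84  2.86 10.58]
```

>>> {"op": "send_rows", "data": {"steps": [1, -0.8, 1.2, 0, 0, 1, -0.8, 1.2, 0, 0, 1, -0.8, 1.1, 0, 0, 1, 0, 0, 2.4, 0, 1, 0, 0, 2.4, 0, 1, 0, 0, 2.4, 0, 1, 0, 0, 2.4, 0, 1, 0, 0, 2.4, 0, 1, 0, 0, 2.4, 0, 1, 0, 0, 0, 0]}}

```text
clock: 4.3
position: [0.6752, 0.1112, 0.1632]
ee_rot: [-0.002, 0.787, 0.617, -0.003]
contact_force: [-0.6, -0.5, -1.2]
width: 0.0852
gripper_force: 0.0
```

>>> {"op": "send_rows", "data": {"newtons": 40, "steps": [-1, 0, 0, 0, 0, -1, 0, 0, 0, 0, -1, 0, 0, 0, 0, -1, 0, 0, 0, 0, -1, 0, 0, 0, 0, -1, 0, 0, 0, 0, -1, 0, 0, 0, 0, -1, 0, 0, 0, 0, -1, 0, 0, 0, 0, -1, 0, 0, 0, 0]}}

```text
clock: 5.3
position: [0.6786, 0.112, 0.1684]
ee_rot: [0.001, 0.787, 0.617, 0.002]
contact_force: [5.0, -1.2, 4.4]
width: 0.0134
gripper_force: 42.3
```

Gripped (13.4 mm wide). Now I lift along the arc about the pivot by about 0.4 rad.

>>> {"op": "send_rows", "data": {"steps": [-1, -0.47, 0, -0.98, 0, -1, -0.51, 0, -0.96, 0, -1, -0.54, 0, -0.94, 0, -1, -0.58, 0, -0.92, 0, -1, -0.62, 0, -0.89, 0, -1, -0.62, 0, -0.83, 0, -1, -0.69, 0, -0.84, 0, -1, -0.72, 0, -0.81, 0, -1, -0.75, 0, -0.78, 0, -1, -0.78, 0, -0.75, 0, -1, 0, 0, 0, 0, -1, 0, 0, 0, 0]}}

```text
clock: 6.5
position: [0.6641, 0.0492, 0.2532]
ee_rot: [0.002, 0.787, 0.617, 0.0]
contact_force: [7.7, -5.7, -3.9]
width: 0.0137
gripper_force: 40.2
```

```bash
python3 - <<'E'
from h import *
i=get_image("side"); c=i["color"][80:340,150:430,::-1]; cv2.imwrite("pics/s2.png",cv2.resize(c,None,fx=2,fy=2))
E
```

```text
(no output)
```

View pics/s2.png

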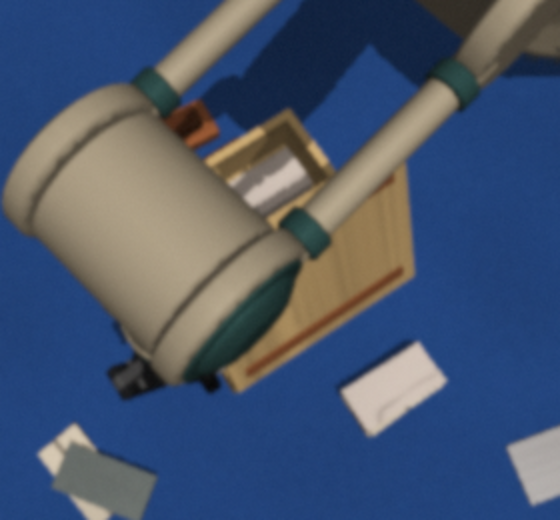

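The arm hides the grip in this view, but it is held, and the lid has not moved. I release it and rise, then check.

>>> {"op": "send_rows", "data": {"steps": [1, 0, 0, 0, 0, 1, 0, 0, 0, 0, 1, 0, 0, 0, 0, 1, 0, 0, 0, 0, 1, 0, 0, 0, 0, 1, 0, 0, 0, 0, 1, 0, 0, 0, 0, 1, 0, 0, 0, 0]}}

```text
clock: 7.35
position: [0.662, 0.0513, 0.2544]
ee_rot: [-0.0, 0.787, 0.617, 0.0]
contact_force: [0.1, 0.6, -0.5]
width: 0.0855
gripper_force: 0.0
```

>>> {"op": "send_rows", "data": {"steps": [1, 0, 0, -1.5, 0, 1, 0, 0, -1.5, 0, 1, 0, 0, -1.5, 0, 1, 0, 0, -1.5, 0, 1, 0, 0, -1.5, 0, 1, 0, 0, -1.5, 0, 1, 3, 0, 0, 0, 1, 3, 0, 0, 0, 1, 3, 0, 0, 0, 1, 3, 0, 0, 0, 1, 0, 0, 0, 0]}}

```text
clock: 8.45
position: [0.691, 0.1718, 0.3434]
ee_rot: [-0.001, 0.786, 0.619, 0.001]
contact_force: [0.3, 1.1, -0.4]
width: 0.0856
gripper_force: 0.0
```

```bash
python3 - <<'E'
from h import *
s,w,E=wrist(); t=get_image("top"); print(s["position"])
cv2.imwrite("pics/c3.png",np.hstack([w["color"],t["color"][60:340,120:400].repeat(2,0).repeat(2,1)[:420]])[:,:,::-1][:, :1120][:,::1])
a=cv2.imread("pics/c3.png"); cv2.imwrite("pics/c3.png",cv2.resize(a,(800,300)))
E
```

```text
[0.69104489 0.17179328 0.34341763]
```

View pics/c3.png

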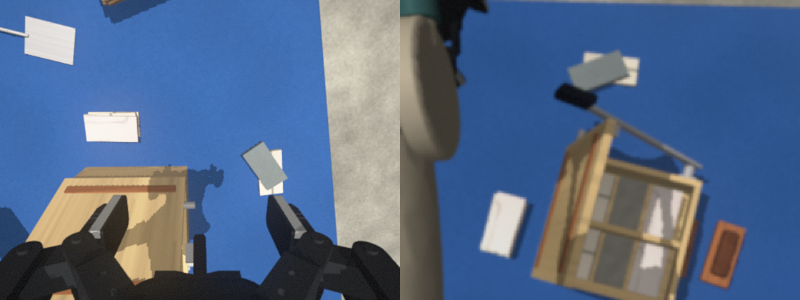

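Stay is up: the top view shows its grip moved from (217,133) to about (242,128). The lid is still open, and tiles and block are undisturbed. I shut the fingers and go to the lid's outer face.

>>> {"op": "send_rows", "data": {"steps": [-1, 0, -2.2, 0, 0, -1, 0, -2.2, 0, 0, -1, 0, -2.2, 0, 0, -1, 0, -2.2, 0, 0, -1, 0, -2.2, 0, 0, -1, 0, -2.2, 0, 0, -1, -2.5, 0, 0, 0, -1, -2.5, 0, 0, 0, -1, -2.5, 0, 0, 0, -1, -2.5, 0, 0, 0, -1, -2.5, 0, 0, 0, -1, 0, 0, 0, 0]}}

```text
clock: 9.75
position: [0.5315, 0.0742, 0.3449]
ee_rot: [0.001, 0.788, 0.615, -0.001]
contact_force: [0.1, -0.4, -0.8]
width: -0.0001
gripper_force: 0.0
```

>>> {"op": "send_rows", "data": {"steps": [-1, 0, 0, 2, 0, -1, 0, 0, 2, 0, -1, 0, 0, 2, 0, -1, 0, 0, 2, 0, -1, 0, 0, 0, 0, -1, 0, 0, 0, 0]}}

```text
clock: 10.35
position: [0.5328, 0.0778, 0.2647]
ee_rot: [-0.0, 0.787, 0.617, 0.0]
contact_force: [-0.1, 0.0, 0.8]
width: -0.0001
gripper_force: 0.0
```

```bash
python3 - <<'E'
from h import *
s=get_state();t=get_image("top");S=get_image("side")
e=Ro.from_euler("z",-13.7,degrees=True).as_matrix();D=np.array([.51,-.0095,0])
print(s["position"],s["contact_force"],s["width"],(e.T@(s["position"]-D)*1000).round(1))
# stay grip angle from top ray x drawer plane x=.135
pt,n=blob(t["color"],(242,128),18,lambda a:a.max(2)<45);o,d=ray(t,pt);o=e.T@(o-D);d=e.T@d
g=o+d*(.135-o[0])/d[0]; ps=blob(S["color"],(240,270),1,lambda a:a.max(2)<999)
print(pt,n,g)
for a in(.3,.35,.4,.45):
    f=a+.4405;P=np.array([.135,-.085+.27*np.cos(f),.068+.27*np.sin(f)]);print(a,proj(t,e@P+D),proj(S,e@P+D))
cv2.imwrite("pics/s4.png",np.hstack([S["color"][80:380,130:430],t["color"][60:360,120:420]])[:,:,::-1])
E
```

```text
[0.5327566  0.07777249 0.26471008] [-0.09725921  0.01765314  0.82383352] -9.358650742920093e-05 [  1.4  90.2 264.7]
(np.float64(246.5791366906475), np.float64(131.11870503597123)) 278 [0.135      0.09066899 0.25449746]
0.3 [235.00837226 128.79439287] [254.19616482 269.70354739]
0.35 [239.19882411 128.24471962] [250.93261408 264.11757903]
0.4 [243.76416643 127.83428697] [247.46978658 258.22899758]
0.45 [248.69834733 127.57037833] [243.8194664  252.05878357]
```

View pics/s4.png

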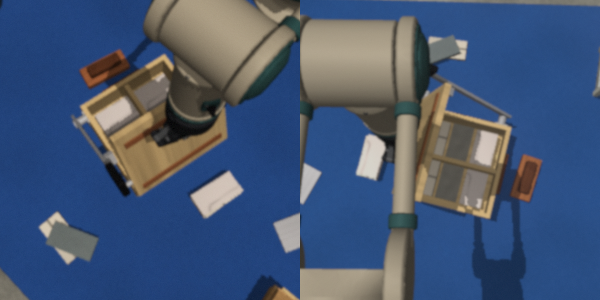

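The stay stands at about 0.4 rad (its grip is at side (248,260)). The shut fingertips stand 25 mm behind the lid's outer face. Now I push along the lid's arc.

>>> {"op": "send_rows", "data": {"steps": [-1, -0.8, 0, 0.1, 0, -1, -0.8, 0, 0.1, 0, -1, -0.7, 0, 0, 0, -1, -1.08, 0, 0.38, 0, -1, -1.08, 0, 0.38, 0, -1, -0.86, 0, 0.42, 0, -1, -0.86, 0, 0.42, 0, -1, -0.8, 0, 0.5, 0, -1, -0.8, 0, 0.5, 0, -1, -0.75, 0, 0.58, 0, -1, -0.75, 0, 0.58, 0, -1, 0, 0, 0, 0]}}

```text
clock: 11.65
position: [0.5091, -0.0131, 0.2232]
ee_rot: [-0.001, 0.787, 0.617, -0.001]
contact_force: [0.5, 0.4, 0.4]
width: -0.0
gripper_force: 0.0
```

```bash
python3 - <<'E'
from h import *
s=get_state();t=get_image("top")
e=Ro.from_euler("z",-13.7,degrees=True).as_matrix();D=np.array([.51,-.0095,0])
print(s["contact_force"],(e.T@s["contact_force"]).round(1),(e.T@(s["position"]-D)*1000).round(1))
cv2.imwrite("pics/t5.png",t["color"][60:360,120:420,::-1])
E
```

```text
[0.47297066 0.40628686 0.42595042] [0.4 0.5 0.4] [ -0.   -3.7 223.2]
```

View pics/t5.png

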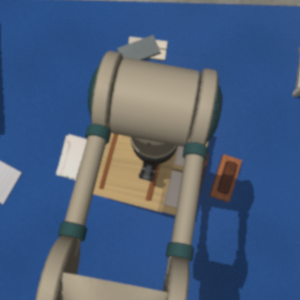

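The lid follows: it now overlies about half the drawer, and the fingertip presses on its outer face near (148,172). Continuing, slower toward the end.

>>> {"op": "send_rows", "data": {"steps": [-1, -0.69, 0, 0.66, 0, -1, -0.69, 0, 0.66, 0, -1, -0.62, 0, 0.72, 0, -1, -0.62, 0, 0.72, 0, -1, -0.55, 0, 0.78, 0, -1, -0.55, 0, 0.78, 0, -1, -0.47, 0, 0.83, 0, -1, -0.47, 0, 0.83, 0, -1, -0.39, 0, 0.87, 0, -1, -0.39, 0, 0.87, 0, -1, -0.29, 0, 0.91, 0, -1, -0.29, 0, 0.91, 0]}}

```text
clock: 12.9
position: [0.4962, -0.0709, 0.1285]
ee_rot: [0.0, 0.787, 0.617, 0.0]
contact_force: [0.8, 0.3, 2.7]
width: -0.0001
gripper_force: 0.7
```

>>> {"op": "send_rows", "data": {"steps": [-1, -0.08, 0, 0.25, 0, -1, -0.08, 0, 0.25, 0, -1, -0.08, 0, 0.25, 0, -1, -0.08, 0, 0.25, 0, -1, -0.06, 0, 0.25, 0, -1, -0.06, 0, 0.25, 0, -1, -0.04, 0, 0.25, 0, -1, -0.04, 0, 0.25, 0, -1, -0.02, 0, 0.25, 0, -1, -0.02, 0, 0.25, 0, -1, 0, 0, 0.25, 0, -1, 0, 0, 0.25, 0]}}

```text
clock: 14.1
position: [0.4949, -0.0765, 0.0991]
ee_rot: [0.0, 0.787, 0.617, -0.0]
contact_force: [-0.4, 0.0, 2.8]
width: 0.0001
gripper_force: 0.6
```

>>> {"op": "send_rows", "data": {"steps": [-1, 0, 0, 0.15, 0, -1, 0, 0, 0.15, 0, -1, 0, 0, 0.15, 0, -1, 0, 0, 0, 0, -1, 0, 0, 0, 0]}}

```text
clock: 14.6
position: [0.4948, -0.0759, 0.0946]
ee_rot: [-0.0, 0.787, 0.617, 0.0]
contact_force: [-0.4, -0.8, 0.0]
width: 0.0002
gripper_force: 0.0
```

>>> {"op": "send_rows", "data": {"steps": [-1, 0, 0, 0.1, 0, -1, 0, 0, 0.1, 0, -1, 0, 0, 0.1, 0, -1, 0, 0, 0, 0, -1, 0, 0, 0, 0]}}

```text
clock: 15.1
position: [0.4948, -0.0761, 0.092]
ee_rot: [-0.0, 0.787, 0.617, 0.0]
contact_force: [-2.7, 0.7, 3.8]
width: -0.0001
gripper_force: 1.9
```

>>> {"op": "send_rows", "data": {"steps": [-1, 0, 0, 0.1, 0, -1, 0, 0, 0.1, 0, -1, 0, 0, 0, 0, -1, 0, 0, 0, 0]}}

```text
clock: 15.5
position: [0.4949, -0.0761, 0.0918]
ee_rot: [0.0, 0.787, 0.617, 0.0]
contact_force: [-4.9, 1.0, 16.1]
width: -0.0001
gripper_force: 8.4
```

The force has risen to 16 N with the tip stopped at z = 0.092, so the lid is on the rim. Retreat straight up and check.

>>> {"op": "send_rows", "data": {"steps": [-1, 0, 0, -0.3, 0, -1, 0, 0, -1, 0, -1, 0, 0, -3, 0, -1, 0, 0, -3, 0, -1, 0, 0, -3, 0, -1, 0, 0, -3, 0, -1, 0, 0, -3, 0, -1, 0, 0, -3, 0, -1, 0, -3, -2, 0, -1, 0, -4, 0, 0, -1, 0, -4, 0, 0, -1, 0, -4, 0, 0]}}

```text
clock: 16.7
position: [0.3478, -0.04, 0.3029]
ee_rot: [0.0, 0.787, 0.617, 0.0]
contact_force: [0.3, -0.0, 0.9]
width: 0.0002
gripper_force: 0.0
```

>>> {"op": "send_rows", "data": {"steps": [-1, 0, -4, 0, 0, -1, 0, 0, 0, 0, -1, 0, 0, 0, 0]}}

```text
clock: 17.0
position: [0.3102, -0.0308, 0.3033]
ee_rot: [0.001, 0.787, 0.617, 0.001]
contact_force: [0.5, -0.1, -0.0]
width: -0.0001
gripper_force: 0.0
```

```bash
python3 - <<'E'
from h import *
s=get_state();t=get_image("top");S=get_image("side");print(s["clock"],s["position"],s["contact_force"])
cv2.imwrite("pics/s6.png",cv2.resize(np.hstack([S["color"][80:380,130:430],t["color"][60:360,120:420]])[:,:,::-1],(800,400)))
e=Ro.from_euler("z",-13.7,degrees=True).as_matrix();D=np.array([.51,-.0095,0])
for z in(.086,.1,.12):
  P=e@np.array([.11,.11-.22,z])+D; Q=e@np.array([-.11,.11-.22,z])+D
  print(z,*[((proj(i,p)-o)*4/3).round() for i,o in((S,(130,80)),(t,(-180,60))) for p in(P,Q)])
E
```

```text
17.0 [ 0.31018736 -0.03077373  0.30334007] [ 0.47376872 -0.12905146 -0.03398057]
0.086 [108. 140.] [223.  71.] [682. 170.] [650. 293.]
0.1 [107. 137.] [223.  67.] [683. 169.] [651. 293.]
0.12 [105. 133.] [224.  62.] [685. 166.] [652. 294.]
```

View pics/s6.png

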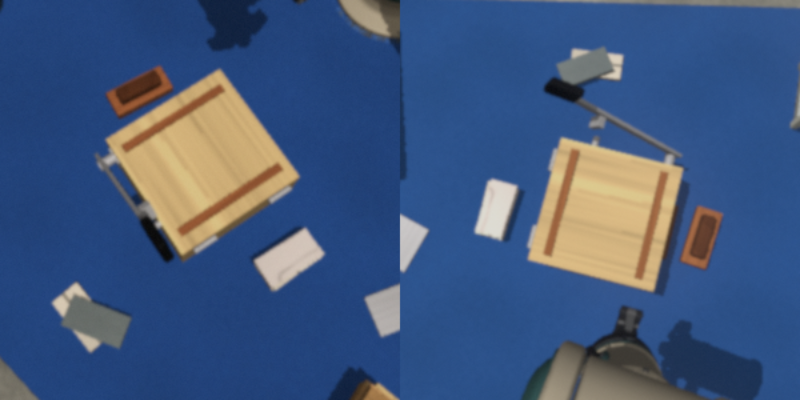

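The lid lies flat on the drawer, its edge corners at (108,140) and (221,71) in the side half and (682,168) and (655,290) in the top half, matching the predicted shut position. The stay is still up, and the tiles and block have not moved.

```bash
python3 -c "
from rig import *
print(sign_off())"
```

```text
the job is handed in; nothing more can be done
None
```

I lifted the stay to about 0.4 rad and left it up, then lowered the lid gently until it was fully shut; the tile stack and rubbing block were not disturbed, and the job was handed in at about 17 s.

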